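# Cap the compressor's intake and pull its switch on

### The arm

A 7-joint arm with a two-finger parallel gripper is mounted at the origin on the work surface. World frame = base frame: x ahead of the robot, y to its left, z up, the work surface at z = 0. Lengths are in m, angles in rad, forces in N, time in s.
With the tool pointing down it reaches from about 0.4 to 0.875 m from the base axis. Payload 19.3 kg.
Tool frame: the origin (TCP) lies where the fingers leave the gripper's body, on its centre line; the fingertips stand 73 mm ahead of it and the grasp point (between the pads) lies 54 mm ahead of it; z points along the fingers, y is the direction in which the jaws open and shut (so a half turn about z gives the same grasp; the last joint's range is limited). The gripper opens to 85 mm and grips with 20 to 120 N. Pads are 22 mm wide; open, the fingers measure 114 mm over their backs; the gripper's body (76 mm by 85 mm) begins 54 mm behind the grasp point. The pads swing forward as they close: fully open they stand 13 mm farther back than shut.
Start: joints at [-1.284, 0.521, -0.036, 1.599, 0.021, 1.021, -0.113], TCP at [0.218, 0.586, 0.304] pointing down, gripper open.
Joint ranges: [-2.91, 2.91], [-0.3, 2.13], [-1.5, 1.42], [0.17, 2.43], [-1.26, 4.41], [0.16, 1.93], [-2.52, 2.52]. Speed limits (rad/s): [1.89, 1.89, 2.39, 2.39, 3.01, 3.01, 3.01].

### API

Orientations are given as a 3x3 rotation matrix whose columns are the frame's x, y, z axes.
In Python, from station import manip gives the robot as it stands.
- The arm moves only by the tool servo_tool, never from a script. Its arguments are lists of equal length, an entry for each row: "offset": the shift along the tool's x, y, z in units of 40 mm (1.0 is 40 mm), a list of three; "yaw": the turn about the tool's z in units of 8 degrees (1.0 is 8 degrees). In form: {"offset": [[x, y, z], ...], "yaw": [yaw, ...]}. A call has 1 to 5 rows; each row is the pose to reach, as a shift and turn from the pose measured when the call began, along the tool's axes at that moment; what a row does not reach only later rows make up. A row lasts 1/10 s, in which the tool goes at most 50 mm and 8.59 degrees, less where a joint would pass 70% of its speed; a pose out of reach is approached as far as the arm can. A call with a gripper value outside its range is refused whole. "fingers" is the finger opening in mm, from 0 to 85.4, set as the call begins (left out, the last holds). The fingers move at their own pace and stop on an object; "newtons" is the grip in N (left out, the last holds). Time passes only in rows, so rows that repeat a pose let the fingers close. It gives the time, the measured TCP pose, the force and the opening at its end, in the units of the state.
- manip.sense(): the state, without advancing time (a new reading comes with each control period).
- manip.capture(name): name is "side" or "top" or "wrist"; returns a dict with "image" (480x640x3 uint8, red, green, blue), "depth" (480x640 float32, m along the optical axis (not along the pixel's ray), 0 where there is no reading), "camera_matrix" (3x3 intrinsics, pixels), "R" (3x3) and "t" (3): a world point X has camera coordinates R X + t; the wrist camera has in their place "tool_from_camera" (4x4, takes a point from camera to tool coordinates, whose origin is the TCP and whose axes are the flange's). Camera axes: x right, y down, z forward; pixel columns grow to the right and rows downward; lengths in m; the calibration is good to about 2 mm. A picture is of the moment at which its call begins: read the wrist's pose just before it.
- manip.job_done(): hands the job in, once; it reports no verdict.
The state is a dict: "time": time; "qpos": joint angles; "qvel": joint speeds; "joint_efforts": joint torques, N m; "tcp_pos": TCP position; "orientation": TCP orientation; "force": force on the tool from outside, world axes, zero at the start; "torque": the same for the moment, N m; "grip_width": opening from 0.0 (shut) to 1.0 (fully open).
Only numpy, scipy, OpenCV 4.12 (cv2) and the standard library are available. Lean on these libraries where they do the work, as an engineer would, in place of code of your own. Each camera call takes 0.05 s, during which the arm holds its last target. There are 200 camera calls.

### The job

Get the workshop compressor ready and running: set the loose filter cap on the intake collar so that its lugs drop through the slots, press it down against the spring and twist it clockwise until it stays locked down by itself, and let go of it. Only then pull the black knob of the pressure switch out until it snaps over, and let go so that it stays out; do not disturb the scraper, the bowl or the tin.

Things in the scene. Friction and masses are not known exactly. Their poses are not given: they have to be found in the camera images.
- compressor: Grey bench compressor, fixed; origin on the table under the middle of its lying tank. z up; y along the tank (320 mm), -x is its gauge side, motor and pump on the +x side. Its flat dark deck (150 x 340 mm) is 145 mm above the table and carries the intake collar and the pressure switch, 170 mm apart on its y axis; which one is at +y varies. Motor and pump rise to about 150 mm.
- collar_mouth (a point): Centre of the mouth of the aluminium intake collar (98 mm outer diameter), level with its top, 165 mm above the table; z up, x = compressor's x. At the mouth is a ring of three inward lips, 6 mm thick, inner radius 33 mm, with three slots between them 26 mm wide, 120 deg apart, for the cap's lugs. With the lugs resting on the lips the cap's origin is level with this point.
- collar: The same collar; origin on the deck, axes as the point. The slots' angle is NOT in this pose: the ring was left turned so that one slot lies anywhere within 0.5 rad either way of the +x direction. Look for the slots, or feel for them by setting the cap down lightly at several angles: it drops in when within about 0.1 rad. The ring does not turn in use.
- seat_top (a point): Top of the round black spring seat (56 mm wide) inside the collar, on its axis, 6 mm below the mouth at rest. The cap's foot rests on it when the lugs are in the slots. It gives about 10 mm: 4 N at first, 12 N when the cap is fully pressed down, its origin 16 mm below the mouth, where its flange meets the lips.
- lock_height (a point): Point on the collar's axis 12 mm below the mouth: where the cap's origin lies when locked. From fully pressed down, twist clockwise seen from above by 0.6 to 0.75 rad (it stops at 0.6 to 0.9; it cannot turn the other way); the lugs go under the lips and, let go, the cap is lifted by the spring (9 N) to this height and held. Not twisted enough, it springs back to 6 mm below the mouth.
- cap: Loose grey plastic filter cap, 104 mm wide, 62 mm high, 0.14 to 0.26 kg, upright on the table. Origin: centre of its underside, z up. Spigot of radius 30 mm, 16 mm high, with three lugs at its foot (16 mm wide, 6 mm high, out to radius 40 mm; one towards +x, the others 120 deg round); round flange at 16 to 22 mm height; a grip bar on top.
- cap_bar (a point): Middle of the cap's straight grip bar, 46 mm above the cap's underside. The bar runs along x, 80 mm long, 18 mm thick (y), from 22 to 62 mm above the underside.
- switch_face (a point): Centre of the sloping top face of the pressure switch, a black box 80 mm wide on the deck, where the knob's stem comes out; axes as the compressor's. The face slopes down towards -x by 30 deg.
- knob_grip (a point): Centre of the head of the black pull-on knob; moves with it. z is the knob's axis, outward: up, leaning 30 deg from vertical towards the compressor's -x; y is level. The head is round, 44 mm in diameter, 26 mm thick (13 mm either side of this point), on an 18 mm stem; pushed in, this point is 35 mm from the sloping face.
- knob (a joint): Travel of the knob along its axis, m: 0 = in (off), 0.018 = fully out (on). A spring with a snap: it resists with about 11 N at first, goes over centre at 0.009 and then springs outward by itself and is held out with about 10 N; pushed back past centre it snaps off again.
- scraper: Bystander: filling knife with wooden handle, 240 mm long, lying on the table. Leave alone.
- mixing_bowl: Bystander: white plastic mixing bowl, 110 mm wide, 55 mm high. Leave alone.
- tin: Bystander: closed tin, 80 mm wide, 100 mm high, standing. Leave alone.
Things that resemble listed ones, but are neither listed nor needed, are in the scene too. Leave any green or yellow look-alike of the cap alone.

How it is judged:
By the outcome, as a careful person would: the job done as asked, in the order asked, and still so for the second after the job is handed in, with the robot touching nothing.
It also fails if it takes over 64 s, if anything falls off the work surface, if the arm or the gripper's body presses on something with over 40 N, if the wrist force passes 120 N, or if a joint passes its speed limit or range.

## Working session

There is one attempt and no reset: what is moved stays moved. The work goes in short steps, Python scripts to look and compute and a tool call to move; the robot and the scene stay as the last step left them, time stands still between calls to the robot, and variables do not carry over. Pictures are saved under pics/ and viewed, about 8 in all and at most 12, crops included, and the job is handed in when it is done.

Besides the shell and the picture viewer there is one more tool, called by a JSON object that holds its "fn" and its "kwargs". servo_tool: Moves the arm, as the interface text tells. Its arguments: {"type":"object","properties":{"offset":{"type":"array"},"yaw":{"type":"array"},"fingers":{"type":"number"},"newtons":{"type":"number"}},"required":["offset","yaw"]}

```bash
ls; mkdir -p pics
cat > h.py <<'E'
import numpy as np, cv2
from station import manip
def cap(n,save=None):
    s=manip.sense(); c=manip.capture(n)
    if n=="wrist":
        T=np.eye(4);T[:3,:3]=np.array(s["orientation"]).reshape(3,3);T[:3,3]=s["tcp_pos"]
        M=T@np.array(c["tool_from_camera"])
    else:
        M=np.eye(4);R=np.array(c["R"]);M[:3,:3]=R.T;M[:3,3]=-R.T@np.array(c["t"])
    c["M"]=M;c["K"]=np.array(c["camera_matrix"])
    if save:
        cv2.imwrite(f"pics/{save}.png",c["image"][:,:,::-1]); np.savez(f"pics/{save}.npz",image=c["image"],depth=c["depth"],M=M,K=c["K"])
    return c
def ld(n): return dict(np.load(f"pics/{n}.npz"))
def ray(c,u,v):
    d=c["M"][:3,:3]@np.linalg.inv(c["K"])@np.array([u,v,1.]); return c["M"][:3,3],d
def onz(c,u,v,z):
    o,d=ray(c,u,v); return o+d*(z-o[2])/d[2]
def dep(c,u,v):
    o,d=ray(c,u,v); return o+d*c["depth"][int(v),int(u)]
def cloud(c):
    v,u=np.mgrid[:480,:640]; p=np.stack([u,v,np.ones_like(u)],-1)@np.linalg.inv(c["K"]).T*c["depth"][...,None]
    return p@c["M"][:3,:3].T+c["M"][:3,3]
def st():
    s=manip.sense(); print(round(s["time"],2),np.round(s["tcp_pos"],4),np.round(np.array(s["orientation"]).reshape(3,3),3).tolist(),np.round(s["force"],1),round(s["grip_width"],3),np.round(s["qpos"],2))
E
python3 - <<'E'
from h import *
st()
for n in ("top","side","wrist"):
    c=cap(n,n+"0"); print(n,np.round(c["M"],3).tolist(),np.round(c["K"],0).tolist(),(c["depth"]>0).mean())
a=cv2.imread("pics/top0.png");b=cv2.imread("pics/side0.png")
E
```

```text
pics
0.0 [0.2182 0.5854 0.3034] [[-0.937, 0.349, -0.0], [0.349, 0.937, -0.001], [-0.0, -0.001, -1.0]] [-0.3 -0.2 -0.2] 0.997 [-1.28  0.52 -0.04  1.6   0.02  1.02 -0.11]
top [[0.024, -0.982, 0.187, 0.27], [-1.0, -0.024, -0.0, -0.036], [0.005, -0.187, -0.982, 1.555], [0.0, 0.0, 0.0, 1.0]] [[621.0, 0.0, 315.0], [0.0, 621.0, 238.0], [0.0, 0.0, 1.0]] 0.9960904947916667
side [[0.91, -0.255, 0.328, -0.066], [-0.415, -0.585, 0.697, -1.27], [0.014, -0.77, -0.638, 1.293], [0.0, 0.0, 0.0, 1.0]] [[599.0, 0.0, 319.0], [0.0, 599.0, 243.0], [0.0, 0.0, 1.0]] 0.9827018229166666
wrist [[0.349, 0.891, 0.291, 0.145], [0.937, -0.332, -0.108, 0.614], [0.001, 0.311, -0.951, 0.374], [0.0, 0.0, 0.0, 1.0]] [[401.0, 0.0, 315.0], [0.0, 401.0, 240.0], [0.0, 0.0, 1.0]] 0.9961881510416667
```

View pics/top0.png

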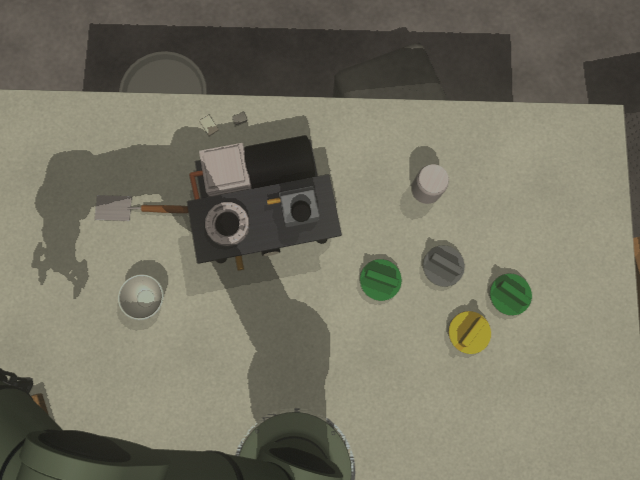

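View pics/side0.png

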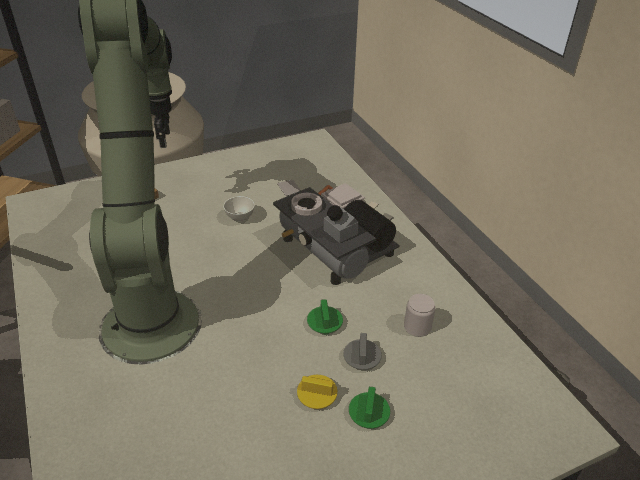

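Top view: the robot base is at the bottom, +x is up and +y is left. The compressor has its collar at (228,223) and the switch knob at (300,207).
Cap candidates in the top view are grey (443,263), green (381,280) and (511,294), and yellow (470,333). The grey one, also at (363,352) in the side view, fits the description. The bowl is at (140,297), the tin at (432,183) and the scraper at (140,208).

Run:
```python
from h import *
t=ld("top0");s=ld("side0");P=cloud(t);Q=cloud(s)
# cap: region points by height, around (443,263)
p0=dep(t,443,263);print("cap px",p0, "side",dep(s,363,345))
for n,C in(("top",P),("side",Q)):
    m=(np.hypot(C[...,0]-p0[0],C[...,1]-p0[1])<.075)
    fl=C[m&(C[...,2]>.012)&(C[...,2]<.035)];b=C[m&(C[...,2]>.045)]
    (c,r)=cv2.minEnclosingCircle(np.float32(fl[:,:2]))
    print(n,"flange",c,r,np.median(fl[:,2]),len(fl));rc=cv2.minAreaRect(np.float32(b[:,:2]));print(" bar",rc,np.median(b[:,2]),len(b))
# deck
m=(P[...,2]>.138)&(P[...,2]<.152)
d=P[m&(P[...,0]>.4)]; 
print("comp deck rect",cv2.minAreaRect(np.float32(d[(np.abs(d[:,1]-.1)<.4)][:,:2])),np.median(d[:,2]))
for n,(u,v) in dict(collar=(228,223),knob=(300,207),collarrim=(211,223),tin=(432,175)).items(): print(n,np.round(dep(t,u,v),4))
for n,(u,v) in dict(knob=(335,212),rim=(297,203),collar=(307,203)).items(): print("side",n,np.round(dep(s,u,v),4))
a=t["image"][160:290,170:370,::-1];b=t["image"][215:315,390:500,::-1];c=s["image"][170:290,270:410,::-1]
R=lambda x,w,h:cv2.resize(x,(w,h),interpolation=cv2.INTER_CUBIC)
w=ld("wrist0")["image"][:,:,::-1]
cv2.imwrite("pics/crops.png",np.vstack([np.hstack([R(a,450,300),R(b,330,300)]),np.hstack([R(c,380,300),R(w,400,300)])]))
```

```text
cap px [ 0.49872738 -0.34851339  0.06975306] side [ 0.49804329 -0.3633613   0.06042002]
top flange (0.504865288734436, -0.3567329943180084) 0.06434549391269684 0.023069605948199845 1024
 bar ((0.4998851418495178, -0.3586518168449402), (0.07994049042463303, 0.02086038514971733), 60.027923583984375) 0.06176919288400262 290
side flange (0.49993646144866943, -0.3608192503452301) 0.0545155331492424 0.022764145410869352 750
 bar ((0.49837589263916016, -0.36165082454681396), (0.08389490097761154, 0.018213536590337753), 61.44406509399414) 0.061860696865474796 186
comp deck rect ((0.6401773691177368, 0.09601040929555893), (0.2689363658428192, 0.3408210277557373), 12.210034370422363) 0.14607551235416993
collar [0.566  0.1635 0.1577]
knob [ 0.5855 -0.0033  0.2504]
collarrim [0.5632 0.2011 0.1662]
tin [ 0.7106 -0.3189  0.0982]
side knob [ 0.5769 -0.014   0.2413]
side rim [0.5399 0.1865 0.1513]
side collar [0.5656 0.1644 0.1586]
```

View pics/crops.png

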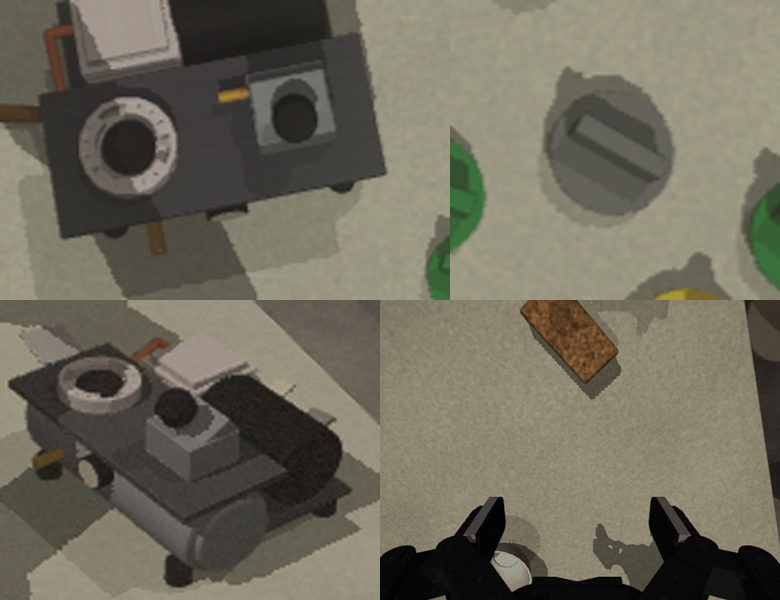

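Grey cap confirmed at (0.499,-0.360): top z = 0.062, bar at 60.7° and 80x18 mm, all matching the text. The crops show the collar ring, the knob on its sloping box and the plain grey bar cap. I'll pass over the collar on the way to look for the slots.

{"fn": "servo_tool", "kwargs": {"offset": [[-0.7,-0.4,-0.9],[-1.6,-0.9,-1.6],[-2.6,-1.5,-2.1],[-3.6,-2.1,-2.5],[-4.6,-2.7,-2.9]], "yaw": [0.8,1.8,2.8,3.8,4.8], "fingers": 85}}

```text
time: 0.65
tcp_pos: [0.3538, 0.4184, 0.4203]
orientation: [[-0.513, 0.859, -0.0], [0.859, 0.513, -0.0], [-0.0, -0.001, -1.0]]
force: [1.0, 0.9, 0.5]
grip_width: 0.993
```

```bash
cat >> h.py <<'E'
def go(d,psi=None):
    s=manip.sense();R=np.array(s["orientation"]).reshape(3,3);p=np.array(s["tcp_pos"])
    d=np.array([p[i] if d[i] is None else d[i] for i in range(3)])
    a=np.degrees(np.arctan2(R[1,0],R[0,0]))
    o=R.T@(d-p)/.04
    y=0 if psi is None else ((a-psi+180)%360-180)/8
    print("go off",np.round(o,2),"yaw",round(y,2),"minrows",max(np.linalg.norm(o)/1.25,abs(y)/1.07).round(1),"| now",np.round(p,4),"psi",a.round(2))
E
python3 -c "
from h import *
st();go((.566,.163,.42),60.7)"
```

```text
0.65 [0.3538 0.4184 0.4203] [[-0.513, 0.859, -0.0], [0.859, 0.513, -0.0], [-0.0, -0.001, -1.0]] [1.  0.9 0.5] 0.993 [-1.11  0.29  0.17  1.66 -0.05  1.2  -0.39]
go off [-8.2   1.28  0.01] yaw 7.52 minrows 7.0 | now [0.3538 0.4184 0.4203] psi 120.84
```

{"fn": "servo_tool", "kwargs": {"offset": [[-1.0,0.2,0],[-2.2,0.35,0],[-3.4,0.5,0],[-4.6,0.7,0],[-5.8,0.9,0]], "yaw": [0.8,1.8,2.8,3.8,4.8]}}

```text
time: 1.15
tcp_pos: [0.5045, 0.2359, 0.4206]
orientation: [[0.137, 0.991, -0.0], [0.991, -0.137, -0.0], [-0.0, -0.0, -1.0]]
force: [0.5, 0.5, 0.8]
grip_width: 0.993
```

```bash
python3 -c "
from h import *
go((.566,.163,.42),60.7)"
```

```text
go off [-1.59  1.77  0.01] yaw 2.68 minrows 2.5 | now [0.5045 0.2359 0.4206] psi 82.12
```

{"fn": "servo_tool", "kwargs": {"offset": [[-0.6,0.7,0],[-1.2,1.3,0],[-1.59,1.77,0],[-1.59,1.77,0]], "yaw": [0.9,1.8,2.7,2.7]}}

```text
time: 1.55
tcp_pos: [0.5674, 0.1601, 0.4203]
orientation: [[0.5, 0.866, 0.0], [0.866, -0.5, -0.002], [-0.002, 0.001, -1.0]]
force: [-0.8, -0.7, -0.3]
grip_width: 0.993
```

Run:
```python
from h import *
c=cap("wrist","w1");st()
go((.499,-.360,.20),60.7)
P=cloud(c)
pts=P[(abs(P[...,2]-.165)<.004)&(np.hypot(P[...,0]-.566,P[...,1]-.163)<.07)]
cc,r=cv2.minEnclosingCircle(np.float32(pts[:,:2]));print("collar",cc,r,np.median(pts[:,2]))
```

```text
1.6 [0.5664 0.1619 0.4202] [[0.494, 0.869, -0.0], [0.869, -0.494, -0.001], [-0.001, 0.0, -1.0]] [-0.1  1.   0.4] 0.994 [-0.73  0.4   0.51  1.56 -0.2   1.23 -0.71]
go off [-12.17   4.99   5.52] yaw -0.04 minrows 11.4 | now [0.5664 0.1619 0.4202] psi 60.37
collar (0.565356433391571, 0.16816695034503937) 0.050037797540426254 0.16538443609979261
```

View pics/w1.png

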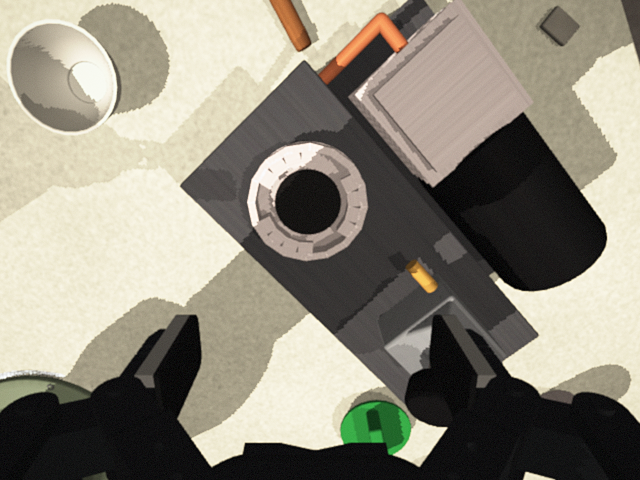

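The collar is at (308,202), with slots apparent at left (262,205), upper right and lower right. I'll measure their angle from depth around the ring.

Run:
```python
from h import *
c=ld("w1");P=cloud(c);x0,y0=.5653,.1675
# centre refine: outer ring circle
rr=np.hypot(P[...,0]-x0,P[...,1]-y0)
m=(P[...,2]>.160)&(rr<.06);e=cv2.ellipse if 0 else None
mm=m.astype(np.uint8);cn=max(cv2.findContours(mm,cv2.RETR_EXTERNAL,cv2.CHAIN_APPROX_NONE)[0],key=cv2.contourArea)[:,0]
E=np.array([onz(c,u,v,.165)[:2] for u,v in cn]);A=np.c_[2*E,np.ones(len(E))];s=np.linalg.lstsq(A,(E**2).sum(1),rcond=None)[0]
print("circle fit",s[:2],np.sqrt(s[2]+s[0]**2+s[1]**2));x0,y0=s[:2]
rr=np.hypot(P[...,0]-x0,P[...,1]-y0);th=np.degrees(np.arctan2(P[...,1]-y0,P[...,0]-x0))
m=(rr>.0345)&(rr<.0395)
row=[]
for a in range(-180,180,5):
    k=m&(th>=a)&(th<a+5);row.append((a,round(float(np.median(P[...,2][k]))*1000) if k.any() else None))
print(row)
low=m&(P[...,2]<.160); w=np.exp(3j*np.radians(th[low]));print("slot angle deg mod120",np.degrees(np.angle(w.mean()))/3,abs(w.mean()))
d=(abs(P[...,2]-.145)<.004)&(np.hypot(P[...,0]-.58,P[...,1]-.08)<.25)
q=P[d];print("deck",cv2.minAreaRect(np.float32(q[:,:2])))
# front deck edge (gauge side) line: per-bin min along approx -x
a=np.radians(11);ux=np.array([np.cos(a),np.sin(a)]);uy=np.array([-np.sin(a),np.cos(a)])
X=(q[:,:2]-[x0,y0])@ux;Y=(q[:,:2]-[x0,y0])@uy
b=[(y,np.percentile(X[(abs(Y-y)<.005)],1)) for y in np.arange(-.14,.07,.01) if (abs(Y-y)<.005).sum()>20]
b=np.array(b);k=np.polyfit(b[:,0],b[:,1],1);print("front edge",k,"yaw",11-np.degrees(np.arctan(k[0])))
```

```text
circle fit [ 0.42195732 -0.01158579] 0.1828737286924305
[(-180, 0), (-175, 0), (-170, 0), (-165, 0), (-160, 0), (-155, 0), (-150, 0), (-145, -1), (-140, 0), (-135, 0), (-130, 0), (-125, 0), (-120, 0), (-115, -1), (-110, 0), (-105, -1), (-100, 0), (-95, -1), (-90, -1), (-85, -1), (-80, -1), (-75, 0), (-70, 0), (-65, 0), (-60, 0), (-55, 1), (-50, 0), (-45, 0), (-40, 0), (-35, 0), (-30, 0), (-25, 0), (-20, 0), (-15, 0), (-10, 1), (-5, 0), (0, 0), (5, 0), (10, 0), (15, -1), (20, 0), (25, 0), (30, 0), (35, 0), (40, 0), (45, 0), (50, 0), (55, -1), (60, -1), (65, 0), (70, 0), (75, 0), (80, 0), (85, 0), (90, 0), (95, 0), (100, 0), (105, 0), (110, 0), (115, 0), (120, 0), (125, 0), (130, 0), (135, 0), (140, -1), (145, 0), (150, 0), (155, 0), (160, 0), (165, 0), (170, 0), (175, 0)]
slot angle deg mod120 -21.847629660364735 0.01761741418206348
deck ((0.6408922076225281, 0.09786908328533173), (0.26728391647338867, 0.34016314148902893), 12.676273345947266)
front edge [-0.4224781   0.11168672] yaw 33.90299309139665
```

{"fn": "servo_tool", "kwargs": {"offset": [[-1.0,0.4,0],[-2.1,0.9,0],[-3.2,1.3,0],[-4.3,1.8,0],[-5.4,2.2,0]], "yaw": [0,0,0,0,0]}}

```text
time: 2.1
tcp_pos: [0.5355, -0.0701, 0.4205]
orientation: [[0.492, 0.871, -0.0], [0.871, -0.492, -0.001], [-0.001, 0.0, -1.0]]
force: [0.7, 0.1, -0.2]
grip_width: 0.996
```

```bash
python3 -c "
from h import *
go((.499,-.360,.22),60.7)"
```

```text
go off [-6.76  2.77  5.02] yaw -0.02 minrows 7.1 | now [ 0.5355 -0.0701  0.4205] psi 60.56
```

{"fn": "servo_tool", "kwargs": {"offset": [[-1.0,0.4,0.2],[-2.0,0.8,0.7],[-3.0,1.2,1.3],[-4.0,1.6,1.9],[-5.0,2.0,2.4]], "yaw": [0,0,0,0,0]}}

```text
time: 2.6
tcp_pos: [0.5066, -0.2839, 0.3234]
orientation: [[0.489, 0.873, -0.001], [0.873, -0.489, 0.0], [0.0, -0.001, -1.0]]
force: [1.3, -0.5, 0.1]
grip_width: 0.996
```

Run:
```python
from h import *
go((.499,-.360,.22),60.7)
c=ld("w1");P=cloud(c);x0,y0=.5653,.1675
m=(abs(P[...,2]-.165)<.004)&(np.hypot(P[...,0]-x0,P[...,1]-y0)<.06)
mm=m.astype(np.uint8);cn=max(cv2.findContours(mm,cv2.RETR_EXTERNAL,cv2.CHAIN_APPROX_NONE)[0],key=cv2.contourArea)[:,0]
E=np.array([onz(c,u,v,.165)[:2] for u,v in cn]);s=np.linalg.lstsq(np.c_[2*E,np.ones(len(E))],(E**2).sum(1),rcond=None)[0]
print("circle fit",s[:2],np.sqrt(s[2]+s[0]**2+s[1]**2));x0,y0=s[:2]
rr=np.hypot(P[...,0]-x0,P[...,1]-y0);th=np.degrees(np.arctan2(P[...,1]-y0,P[...,0]-x0))
m=(rr>.0345)&(rr<.0395)&(P[...,2]<.18)
row=[]
for a in range(-180,180,5):
    k=m&(th>=a)&(th<a+5);row.append((a,round(float(np.median(P[...,2][k]))*1000) if k.any() else None))
print(row)
low=m&(P[...,2]<.161); w=np.exp(3j*np.radians(th[low]));print("slot deg mod120",np.degrees(np.angle(w.mean()))/3,abs(w.mean()))
d=(abs(P[...,2]-.145)<.004)&(abs(P[...,0]-.58)<.25)
n,l,stt,_=cv2.connectedComponentsWithStats(d.astype(np.uint8));i=1+np.argmax(stt[1:,4])
q=P[l==i]
a=np.radians(11);ux=np.array([np.cos(a),np.sin(a)]);uy=np.array([-np.sin(a),np.cos(a)])
X=(q[:,:2]-[x0,y0])@ux;Y=(q[:,:2]-[x0,y0])@uy
b=np.array([(y,np.percentile(X[(abs(Y-y)<.005)],1)) for y in np.arange(-.1,.07,.01) if (abs(Y-y)<.005).sum()>20])
print(b.round(3).tolist());k=np.polyfit(b[:,0],b[:,1],1);print("front edge",k,"yaw",11-np.degrees(np.arctan(k[0])))
```

```text
go off [-1.75  0.76  2.58] yaw 0.01 minrows 2.6 | now [ 0.5066 -0.2839  0.3234] psi 60.75
circle fit [0.56549708 0.16811461] 0.049054148727379614
[(-180, 165), (-175, 165), (-170, 165), (-165, 166), (-160, 165), (-155, 165), (-150, 165), (-145, 165), (-140, 165), (-135, 164), (-130, 165), (-125, 165), (-120, 165), (-115, 149), (-110, 148), (-105, 148), (-100, 149), (-95, 148), (-90, 148), (-85, 149), (-80, 148), (-75, 165), (-70, 166), (-65, 165), (-60, 165), (-55, 165), (-50, 165), (-45, 165), (-40, 165), (-35, 165), (-30, 166), (-25, 166), (-20, 165), (-15, 165), (-10, 165), (-5, 166), (0, 165), (5, 149), (10, 148), (15, 149), (20, 149), (25, 148), (30, 148), (35, 148), (40, 149), (45, 165), (50, 166), (55, 166), (60, 165), (65, 166), (70, 166), (75, 165), (80, 165), (85, 165), (90, 166), (95, 165), (100, 166), (105, 165), (110, 165), (115, 165), (120, 166), (125, 165), (130, 149), (135, 148), (140, 149), (145, 149), (150, 148), (155, 149), (160, 148), (165, 157), (170, 166), (175, 165)]
slot deg mod120 24.98156436824129 0.6950376309317677
[[-0.1, -0.07], [-0.09, -0.07], [-0.08, -0.07], [-0.07, -0.071], [-0.06, -0.071], [-0.05, -0.072], [-0.04, -0.072], [-0.03, -0.073], [-0.02, -0.073], [-0.01, -0.074], [-0.0, -0.073], [0.01, -0.074], [0.02, -0.074], [0.03, -0.074], [0.04, -0.074], [0.05, -0.074], [0.06, -0.074]]
front edge [-0.03221228 -0.07323404] yaw 12.844989962861069
```

Collar centre is (0.5655,0.1681), radius 49 mm, z 0.165, as expected. Slots are at 25°, 145° and -95°, and the compressor yaw is about 12.5°.

{"fn": "servo_tool", "kwargs": {"offset": [[-0.8,0.3,0.6],[-1.5,0.6,1.3],[-1.75,0.76,2.2],[-1.75,0.76,2.5],[-1.75,0.76,2.5]], "yaw": [0,0,0,0,0]}}

```text
time: 3.1
tcp_pos: [0.4988, -0.3583, 0.2219]
orientation: [[0.487, 0.873, -0.003], [0.873, -0.487, 0.003], [0.001, -0.004, -1.0]]
force: [0.3, 0.4, 0.7]
grip_width: 0.992
```

Run:
```python
from h import *
c=cap("wrist","w2");P=cloud(c)
m=(np.hypot(P[...,0]-.499,P[...,1]+.36)<.08)
b=P[m&(abs(P[...,2]-.062)<.004)];print("bar",cv2.minAreaRect(np.float32(b[:,:2])),np.median(b[:,2]),len(b))
f=P[m&(abs(P[...,2]-.022)<.004)];print("fl",cv2.minEnclosingCircle(np.float32(f[:,:2])),len(f))
go((.499,-.36,.104),60.7);st()
```

```text
bar ((0.5008700489997864, -0.3582046926021576), (0.07996386289596558, 0.017987817525863647), 61.387271881103516) 0.06227366566179246 3604
fl ((0.500942051410675, -0.35805436968803406), 0.052107375115156174) 12718
go off [-0.04  0.01  2.99] yaw 0.02 minrows 2.4 | now [ 0.4994 -0.3585  0.2235] psi 60.86
3.15 [ 0.4994 -0.3585  0.2235] [[0.487, 0.873, -0.001], [0.873, -0.487, 0.001], [0.001, -0.002, -1.0]] [-0.4 -0.9 -0.1] 0.997 [ 0.19  0.66  0.51  1.72 -0.4   0.87  0.36]
```

View pics/w2.png

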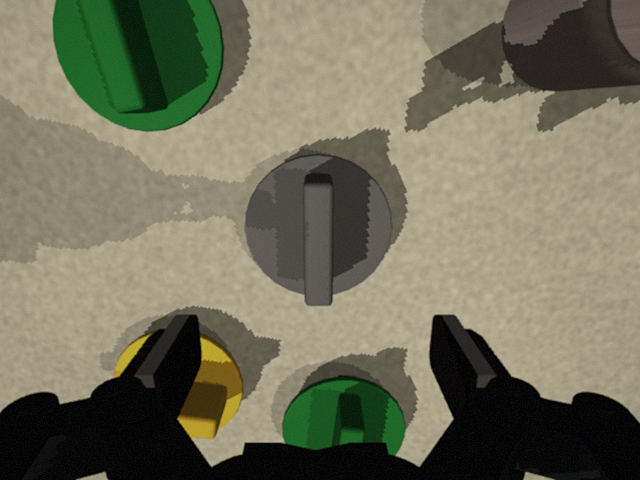

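The wrist view shows the grey cap at (318,225) with its bar centred between the jaws, the greens and yellow clear of the fingers, and no lug visible. Now I descend and grasp.

{"fn": "servo_tool", "kwargs": {"offset": [[0.02,0.02,0.9],[0.03,0.03,1.9],[0.03,0.03,2.7],[0.03,0.03,2.99],[0.03,0.03,2.99]], "yaw": [-0.07,-0.07,-0.07,-0.07,-0.07], "fingers": 60}}

```text
time: 3.65
tcp_pos: [0.5014, -0.3572, 0.1043]
orientation: [[0.477, 0.879, -0.001], [0.879, -0.477, 0.002], [0.001, -0.002, -1.0]]
force: [-0.1, -0.1, 0.2]
grip_width: 0.701
```

{"fn": "servo_tool", "kwargs": {"offset": [[0,0,0],[0,0,0],[0,0,0],[0,0,0],[0,0,0]], "yaw": [0,0,0,0,0], "fingers": 5, "newtons": 60}}

```text
time: 4.15
tcp_pos: [0.502, -0.3575, 0.1059]
orientation: [[0.477, 0.879, 0.001], [0.879, -0.477, 0.001], [0.001, 0.0, -1.0]]
force: [-1.7, 1.5, 12.7]
grip_width: 0.199
```

{"fn": "servo_tool", "kwargs": {"offset": [[0,0,-0.5],[0,0,-1.5],[0,0,-2.6],[0,0,-3.8],[0,0,-5.0]], "yaw": [0,0,0,0,0]}}

```text
time: 4.65
tcp_pos: [0.5014, -0.3576, 0.3084]
orientation: [[0.477, 0.879, 0.001], [0.879, -0.477, 0.001], [0.001, 0.0, -1.0]]
force: [0.0, -0.7, -1.2]
grip_width: 0.201
```

{"fn": "servo_tool", "kwargs": {"offset": [[-0.3,0,-1.0],[-0.3,0,-2.2],[-0.3,0,-3.4],[-0.3,0,-4.6],[-0.3,0,-4.6]], "yaw": [0,0,0,0,0]}}

```text
time: 5.15
tcp_pos: [0.4953, -0.3694, 0.4992]
orientation: [[0.478, 0.878, 0.009], [0.878, -0.478, -0.004], [0.001, 0.009, -1.0]]
force: [-0.7, -0.7, -1.6]
grip_width: 0.199
```

Run:
```python
from h import *
st()
c=cap("side","s2");s=manip.sense();p=np.array(s["tcp_pos"])-[0,0,.106]
M=np.linalg.inv(c["M"]);q=c["K"]@(M@np.r_[p,1])[:3];u,v=(q[:2]/q[2]).astype(int);print(u,v)
I=c["image"][v-50:v+40,u-60:u+60,::-1].astype(float);I=np.clip(255*(I/255)**.6,0,255).astype(np.uint8)
cv2.imwrite("pics/s2c.png",cv2.resize(I,None,fx=6,fy=6,interpolation=cv2.INTER_CUBIC))
```

```text
5.15 [ 0.4953 -0.3694  0.4992] [[0.478, 0.878, 0.009], [0.878, -0.478, -0.004], [0.001, 0.009, -1.0]] [-0.7 -0.7 -1.6] 0.199 [ 0.14  0.43  0.63  1.35 -0.26  1.43  0.27]
371 253
```

View pics/s2c.png

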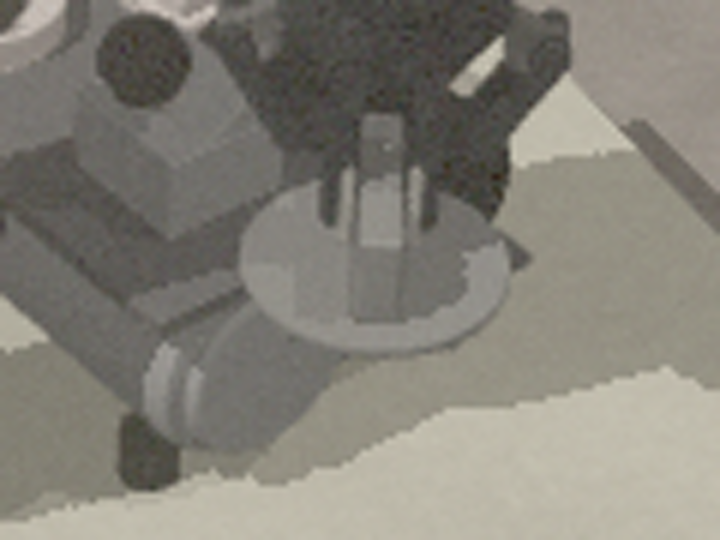

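In the crop the flange's front rim (380,350) is clean. A lug on the camera side (241°) would stick out about 2 px there, so the lugs are at 61°, 181° and 301°. Next I turn the tool to psi 25° and carry the cap over.

```bash
python3 -c "
from h import *
go((.5655,.1681,.42),25)"
```

```text
go off [12.63 -4.88  1.89] yaw 4.56 minrows 10.9 | now [ 0.4952 -0.3688  0.4957] psi 61.46
```

{"fn": "servo_tool", "kwargs": {"offset": [[0.8,-0.3,0.1],[1.9,-0.7,0.3],[3.0,-1.2,0.4],[4.1,-1.6,0.6],[5.2,-2.0,0.8]], "yaw": [0.3,0.7,1.1,1.5,1.9]}}

```text
time: 5.7
tcp_pos: [0.5239, -0.1459, 0.4628]
orientation: [[0.693, 0.721, 0.005], [0.721, -0.693, -0.001], [0.003, 0.004, -1.0]]
force: [1.5, 0.6, -2.0]
grip_width: 0.201
```

```bash
python3 -c "
from h import *
go((.5655,.1681,.42),25)"
```

```text
go off [ 6.38 -4.69  1.07] yaw 2.64 minrows 6.4 | now [ 0.5239 -0.1459  0.4628] psi 46.13
```

{"fn": "servo_tool", "kwargs": {"offset": [[0.8,-0.6,0.2],[1.7,-1.2,0.4],[2.6,-1.9,0.6],[3.5,-2.6,0.8],[4.4,-3.2,1.0]], "yaw": [0.4,0.8,1.3,1.8,2.3]}}

```text
time: 6.2
tcp_pos: [0.5529, 0.0717, 0.4219]
orientation: [[0.886, 0.463, 0.004], [0.463, -0.886, -0.001], [0.003, 0.002, -1.0]]
force: [2.1, -0.8, -1.7]
grip_width: 0.199
```

```bash
python3 -c "
from h import *
go((.5655,.1681,.32),25)"
```

```text
go off [ 1.39 -2.    2.55] yaw 0.32 minrows 2.8 | now [0.5529 0.0717 0.4219] psi 27.58
```

{"fn": "servo_tool", "kwargs": {"offset": [[0.6,-0.8,0.4],[1.2,-1.7,1.0],[1.39,-2.0,1.9],[1.39,-2.0,2.5],[1.39,-2.0,2.5]], "yaw": [0.2,0.32,0.32,0.32,0.32]}}

```text
time: 6.7
tcp_pos: [0.5638, 0.1685, 0.3186]
orientation: [[0.906, 0.424, -0.002], [0.424, -0.906, -0.003], [-0.003, 0.002, -1.0]]
force: [-0.0, -1.0, -2.1]
grip_width: 0.201
```

Run:
```python
from h import *
st();go((.5655,.1681,.282),25)
t=cap("top","t3");P=cloud(t)
s=manip.sense();p=np.array(s["tcp_pos"]);z0=p[2]-.106
m=(np.hypot(P[...,0]-p[0],P[...,1]-p[1])<.075)
h=P[m&(abs(P[...,2]-z0-.022)<.012)][:,2];print("flange top z (top)",np.median(h),"expected",z0+.022,len(h))
s2=cap("side","s3");P=cloud(s2);m=(np.hypot(P[...,0]-p[0],P[...,1]-p[1])<.06)&(abs(P[...,2]-z0-.022)<.006)
print("side",np.median(P[m][:,2]),cv2.minEnclosingCircle(np.float32(P[m][:,:2])),m.sum())
```

```text
6.7 [0.5638 0.1685 0.3186] [[0.906, 0.424, -0.002], [0.424, -0.906, -0.003], [-0.003, 0.002, -1.0]] [-0.  -1.  -2.1] 0.201 [-0.78  0.51  0.57  1.7  -0.31  1.02 -1.24]
go off [0.04 0.02 0.91] yaw 0.01 minrows 0.7 | now [0.5638 0.1685 0.3186] psi 25.07
flange top z (top) 0.23571528559707478 expected 0.23690350113074052 513
side 0.23785418144259785 ((0.560352623462677, 0.16336388885974884), 0.05397223308682442) 321
```

{"fn": "servo_tool", "kwargs": {"offset": [[0.04,0,0.5],[0.04,0,0.85],[0.04,0,0.95],[0.04,0,0.95]], "yaw": [0,0,0,0]}}

```text
time: 7.2
tcp_pos: [0.567, 0.1681, 0.2846]
orientation: [[0.907, 0.422, 0.003], [0.422, -0.907, -0.001], [0.002, 0.002, -1.0]]
force: [-0.5, -0.6, -2.1]
grip_width: 0.199
```

```bash
python3 -c "
from h import *
st();go((.566,.1682,.264),25)"
```

```text
7.2 [0.567  0.1681 0.2846] [[0.907, 0.422, 0.003], [0.422, -0.907, -0.001], [0.002, 0.002, -1.0]] [-0.5 -0.6 -2.1] 0.199 [-0.77  0.55  0.55  1.73 -0.34  0.95 -1.22]
go off [-0.02 -0.01  0.52] yaw -0.01 minrows 0.4 | now [0.567  0.1681 0.2846] psi 24.96
```

Lower gently to 0.269 TCP, just past lip contact.

{"fn": "servo_tool", "kwargs": {"offset": [[-0.02,0,0.2],[-0.02,0,0.32],[-0.02,0,0.38],[-0.02,0,0.42]], "yaw": [0,0,0,0]}}

```text
time: 7.6
tcp_pos: [0.5664, 0.1677, 0.2676]
orientation: [[0.907, 0.422, 0.003], [0.422, -0.907, -0.001], [0.002, 0.002, -1.0]]
force: [0.8, -0.6, -2.5]
grip_width: 0.199
```

{"fn": "servo_tool", "kwargs": {"offset": [[0,0,0.08],[0,0,0.16],[0,0,0.16]], "yaw": [0,0,0]}}

```text
time: 7.9
tcp_pos: [0.5665, 0.1678, 0.2612]
orientation: [[0.907, 0.422, 0.003], [0.422, -0.907, -0.001], [0.003, 0.002, -1.0]]
force: [-0.1, -0.1, 4.7]
grip_width: 0.198
```

It is in the slots, and the reaction of about 7 N matches the spring. Pressing to full depth.

{"fn": "servo_tool", "kwargs": {"offset": [[0,0,0.08],[0,0,0.15],[0,0,0.19],[0,0,0.19]], "yaw": [0,0,0,0]}}

```text
time: 8.3
tcp_pos: [0.5666, 0.1677, 0.2549]
orientation: [[0.907, 0.422, 0.004], [0.422, -0.907, -0.0], [0.003, 0.002, -1.0]]
force: [-8.1, -1.6, 23.2]
grip_width: 0.201
```

{"fn": "servo_tool", "kwargs": {"offset": [[-0.02,0,0.02],[-0.02,0,0.02],[-0.02,0,0.02],[-0.02,0,0.02],[-0.02,0,0.02]], "yaw": [0.6,1.3,2.0,2.7,3.3]}}

```text
time: 8.8
tcp_pos: [0.5665, 0.1672, 0.255]
orientation: [[1.0, -0.029, 0.006], [-0.029, -1.0, 0.0], [0.006, -0.0, -1.0]]
force: [-0.5, -1.1, 11.2]
grip_width: 0.203
```

```bash
python3 -c "
from h import *
st();print(manip.sense()['torque']);go((.566,.1682,.255),25-41.3)"
```

```text
8.8 [0.5665 0.1672 0.255 ] [[1.0, -0.029, 0.006], [-0.029, -1.0, 0.0], [0.006, -0.0, -1.0]] [-0.5 -1.1 11.2] 0.203 [-0.83  0.61  0.66  1.77 -0.46  0.91 -1.57]
[-0.39552101  0.08689498  0.11731917]
go off [-0.01 -0.02 -0.  ] yaw 1.83 minrows 1.7 | now [0.5665 0.1672 0.255 ] psi -1.68
```

{"fn": "servo_tool", "kwargs": {"offset": [[0,0,0.02],[0,0,0.02],[0,0,0.02],[0,0,0.02],[0,0,0.02]], "yaw": [0.6,1.2,1.7,2.0,2.0]}}

```text
time: 9.3
tcp_pos: [0.567, 0.1667, 0.255]
orientation: [[0.953, -0.304, 0.007], [-0.304, -0.953, -0.001], [0.007, -0.001, -1.0]]
force: [-1.5, -5.2, 12.5]
grip_width: 0.198
```

```bash
python3 -c "
from h import *
st();print(manip.sense()['torque']);go((.566,.1682,.255),25-41.3)"
```

```text
9.3 [0.567  0.1667 0.255 ] [[0.953, -0.304, 0.007], [-0.304, -0.953, -0.001], [0.007, -0.001, -1.0]] [-1.5 -5.2 12.5] 0.198 [-0.87  0.64  0.73  1.77 -0.52  0.93 -1.8 ]
[-1.3092192   0.53152965  1.94696438]
go off [-0.04 -0.03 -0.  ] yaw -0.17 minrows 0.2 | now [0.567  0.1667 0.255 ] psi -17.67
```

It has turned 0.745 rad and the moment rose to 1.9 N·m, so it is at the stop. I'll ease up 4 mm to lock height and see what the force does.

{"fn": "servo_tool", "kwargs": {"offset": [[0,0,-0.05],[0,0,-0.1],[0,0,-0.1]], "yaw": [-0.1,-0.1,-0.1]}}

```text
time: 9.6
tcp_pos: [0.5668, 0.1663, 0.2589]
orientation: [[0.957, -0.29, 0.006], [-0.29, -0.957, -0.002], [0.006, -0.0, -1.0]]
force: [-0.7, -4.9, -3.8]
grip_width: 0.202
```

{"fn": "servo_tool", "kwargs": {"offset": [[0,0,0],[0,0,0],[0,0,0],[0,0,0]], "yaw": [0,0,0,0], "fingers": 60}}

```text
time: 10.0
tcp_pos: [0.5669, 0.1665, 0.2591]
orientation: [[0.957, -0.29, 0.007], [-0.29, -0.957, -0.001], [0.007, -0.001, -1.0]]
force: [-0.8, -0.6, 0.5]
grip_width: 0.701
```

{"fn": "servo_tool", "kwargs": {"offset": [[0,0,-0.5],[0,0,-1.5],[0,0,-2.5],[0,0,-3.5],[0,0,-3.5]], "yaw": [0,0,0,0,0]}}

```text
time: 10.5
tcp_pos: [0.5672, 0.1663, 0.4039]
orientation: [[0.957, -0.291, 0.013], [-0.291, -0.957, 0.002], [0.012, -0.005, -1.0]]
force: [-0.1, -0.6, -0.9]
grip_width: 0.699
```

Run:
```python
from h import *
st()
for n in("top","side","wrist"):
    c=cap(n,n+"4");P=cloud(c);m=(np.hypot(P[...,0]-.566,P[...,1]-.168)<.055)
    b=P[m&(P[...,2]>.195)&(P[...,2]<.225)];f=P[m&(abs(P[...,2]-.175)<.008)]
    print(n,"bar top",np.median(b[:,2]) if len(b) else None,len(b),"flange",np.median(f[:,2]) if len(f) else None)
    if len(b)>20:print(cv2.minAreaRect(np.float32(b[:,:2])))
    # knob
    k=(np.hypot(P[...,0]-.586,P[...,1])<.05)&(P[...,2]>.225)&(P[...,2]<.28)
    if k.sum()>20: print("  knob pts",k.sum(),P[k].mean(0),P[k].max(0),P[k].min(0))
```

```text
10.5 [0.5672 0.1663 0.4039] [[0.957, -0.291, 0.013], [-0.291, -0.957, 0.002], [0.012, -0.005, -1.0]] [-0.1 -0.6 -0.9] 0.699 [-0.95  0.49  0.84  1.6  -0.38  1.21 -1.89]
top bar top 0.21442376155404275 255 flange 0.17606720685318544
((0.5546513199806213, 0.16896268725395203), (0.01919429749250412, 0.06066622957587242), 76.10018157958984)
  knob pts 344 [ 0.57916442 -0.00385419  0.24237973] [0.6035817  0.01672636 0.25803364] [ 0.55834241 -0.02519314  0.22639333]
side bar top 0.20999638902199647 211 flange 0.1759718596276023
((0.5617073774337769, 0.16004495322704315), (0.03406655043363571, 0.08257640153169632), 85.75530242919922)
  knob pts 169 [ 0.57699187 -0.01073171  0.23937247] [0.6023209  0.01282462 0.25492977] [ 0.55649657 -0.02943547  0.22554649]
wrist bar top 0.21533053778720948 3100 flange 0.17553180614917896
((0.5664417743682861, 0.1677365005016327), (0.017981505021452904, 0.07928881049156189), 75.32440185546875)
  knob pts 5754 [0.58552297 0.00259203 0.24134622] [0.60587981 0.01996108 0.25224112] [ 0.55972253 -0.02306685  0.22502185]
```

The bar top is at 0.2153, so the origin is at 0.153, exactly lock height (unlocked would read 0.221). The cap is locked and free. Now over the knob, with the jaws along the compressor's y.

```bash
python3 -c "
from h import *
go((.575,-.002,.40),12.5)"
```

```text
go off [ 1.45  3.97 -0.03] yaw -3.67 minrows 3.4 | now [0.5658 0.1668 0.3987] psi -16.86
```

{"fn": "servo_tool", "kwargs": {"offset": [[0.3,0.8,0],[0.7,1.9,0],[1.1,3.0,0],[1.45,3.9,0],[1.45,3.97,0]], "yaw": [-0.8,-1.7,-2.6,-3.6,-3.67], "fingers": 85}}

```text
time: 11.15
tcp_pos: [0.5746, -0.0075, 0.3985]
orientation: [[0.976, 0.216, 0.006], [0.216, -0.976, -0.002], [0.005, 0.003, -1.0]]
force: [-0.0, 0.3, 0.0]
grip_width: 0.997
```

```bash
cat > k.py <<'E'
from h import *
import sys
def knob(c,al=np.radians(12.5)):
    n=np.array([-.5*np.cos(al),-.5*np.sin(al),.866]);P=cloud(c)
    g0=np.array([.585,-.002,.235]);D=P-g0;h=D@n;rad=np.linalg.norm(D-h[...,None]*n,axis=-1)
    m=(rad<.04)&(h>-.01)&(h<.05)
    q=h[m];hist,e=np.histogram(q,np.arange(-.01,.05,.002));
    i=np.argmax(hist);hp=np.median(q[abs(q-e[i]-.001)<.002])
    f=m&(abs(h-hp)<.0025);F=P[f]
    u,s,vt=np.linalg.svd(F-F.mean(0),full_matrices=False);nn=vt[2]*np.sign(vt[2][2])
    ux=np.cross([0,0,1],n);ux/=np.linalg.norm(ux);uy=np.cross(n,ux)
    cc,r=cv2.minEnclosingCircle(np.float32(np.c_[(F-g0)@ux,(F-g0)@uy]))
    top=g0+ux*cc[0]+uy*cc[1]+n*hp
    print("face n",np.round(nn,3),"expect",np.round(n,3),"r",round(r,4),"pts",f.sum(),"top",np.round(top,4),"grip",np.round(top-.013*n,4))
E
python3 - <<'E'
from k import *
c=cap("wrist","w5");st();knob(c);knob(ld("top4"))
E
```

```text
11.2 [ 0.5747 -0.0052  0.3983] [[0.977, 0.213, 0.005], [0.213, -0.977, -0.001], [0.005, 0.002, -1.0]] [ 0.2 -0.9  0.4] 0.994 [-0.6   0.43  0.72  1.64 -0.3   1.18 -1.16]
face n [-0.472 -0.105  0.875] expect [-0.488 -0.108  0.866] r 0.0213 pts 2497 top [ 0.5773 -0.0038  0.2427] grip [ 0.5836 -0.0024  0.2314]
face n [-0.486 -0.107  0.867] expect [-0.488 -0.108  0.866] r 0.0223 pts 159 top [ 0.5771 -0.0041  0.2407] grip [ 0.5835 -0.0027  0.2295]
```

View pics/w5.png

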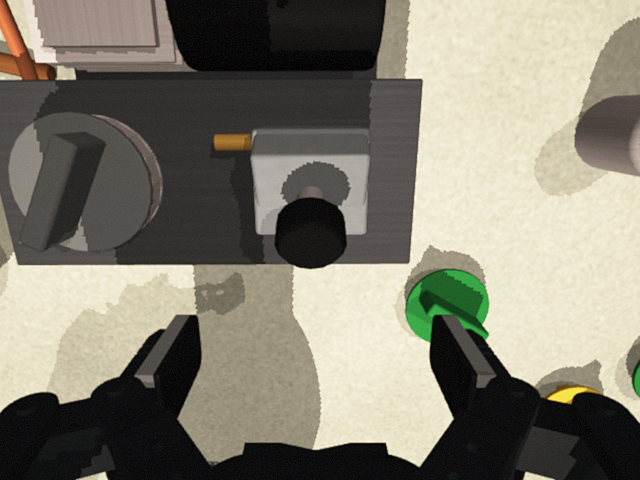

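The wrist view shows the knob at (310,232) leaning towards the gauge side, both sides clear for the jaws, and the locked cap at left. Two views agree on the grip point: (0.5836,-0.0025,0.231).

```bash
python3 -c "
from h import *
go((.5836,-.0024,.285),12.5)"
```

```text
go off [ 0.22 -0.03  2.83] yaw -0.02 minrows 2.3 | now [ 0.5747 -0.0052  0.3983] psi 12.32
```

{"fn": "servo_tool", "kwargs": {"offset": [[0.22,-0.03,0.7],[0.22,-0.03,1.6],[0.22,-0.03,2.3],[0.22,-0.03,2.75],[0.22,-0.03,2.83]], "yaw": [0,0,0,0,0]}}

```text
time: 11.7
tcp_pos: [0.5826, -0.001, 0.2824]
orientation: [[0.977, 0.213, 0.001], [0.213, -0.977, -0.002], [0.0, 0.002, -1.0]]
force: [-0.5, 0.6, -0.0]
grip_width: 0.994
```

{"fn": "servo_tool", "kwargs": {"offset": [[0,0,0],[0,0,0],[0,0,0],[0,0,0],[0,0,0]], "yaw": [0,0,0,0,0], "fingers": 30, "newtons": 50}}

```text
time: 12.2
tcp_pos: [0.5833, -0.0028, 0.2841]
orientation: [[0.977, 0.212, 0.004], [0.212, -0.977, -0.003], [0.003, 0.004, -1.0]]
force: [-0.4, -10.1, 9.7]
grip_width: 0.498
```

Run:
```python
from h import *
st()
p=np.array(manip.sense()["tcp_pos"]);a=np.radians(12.5)
for t in(.006,.013,.018): go(p+t*np.array([-.5*np.cos(a),-.5*np.sin(a),.866]))
```

```text
12.2 [ 0.5833 -0.0028  0.2841] [[0.977, 0.212, 0.004], [0.212, -0.977, -0.003], [0.003, 0.004, -1.0]] [ -0.4 -10.1   9.7] 0.498 [-0.54  0.56  0.65  1.76 -0.4   0.95 -1.09]
go off [-0.07  0.   -0.13] yaw 0 minrows 0.1 | now [ 0.5833 -0.0028  0.2841] psi 12.22
go off [-0.16  0.   -0.28] yaw 0 minrows 0.3 | now [ 0.5833 -0.0028  0.2841] psi 12.22
go off [-0.22  0.   -0.39] yaw 0 minrows 0.4 | now [ 0.5833 -0.0028  0.2841] psi 12.22
```

{"fn": "servo_tool", "kwargs": {"offset": [[-0.04,0.02,-0.07],[-0.09,0.02,-0.16],[-0.14,0.02,-0.24],[-0.18,0.02,-0.32],[-0.22,0.02,-0.38]], "yaw": [0,0,0,0,0]}}

```text
time: 12.7
tcp_pos: [0.5744, -0.0051, 0.3001]
orientation: [[0.977, 0.212, 0.004], [0.212, -0.977, -0.003], [0.003, 0.003, -1.0]]
force: [5.9, 5.8, -16.1]
grip_width: 0.496
```

{"fn": "servo_tool", "kwargs": {"offset": [[0,0,0],[0,0,0]], "yaw": [0,0]}}

```text
time: 12.9
tcp_pos: [0.5745, -0.0051, 0.3]
orientation: [[0.977, 0.212, 0.004], [0.212, -0.977, -0.003], [0.003, 0.004, -1.0]]
force: [2.7, 0.7, -7.7]
grip_width: 0.499
```

It moved 18 mm along the axis. Releasing and backing off to check.

{"fn": "servo_tool", "kwargs": {"offset": [[0,0,0],[0,0,0],[0,0,0],[0,0,0],[0,0,0]], "yaw": [0,0,0,0,0], "fingers": 85}}

```text
time: 13.4
tcp_pos: [0.5745, -0.0051, 0.3001]
orientation: [[0.977, 0.212, 0.004], [0.212, -0.977, -0.003], [0.003, 0.004, -1.0]]
force: [0.1, -0.5, -0.2]
grip_width: 0.994
```

{"fn": "servo_tool", "kwargs": {"offset": [[0,0,-0.4],[0,0,-1.2],[0,0,-2.2],[0,0,-2.8],[0,0,-2.8]], "yaw": [0,0,0,0,0]}}

```text
time: 13.9
tcp_pos: [0.5748, -0.0052, 0.4152]
orientation: [[0.977, 0.212, 0.009], [0.212, -0.977, -0.002], [0.008, 0.004, -1.0]]
force: [0.5, 0.1, -0.7]
grip_width: 0.994
```

Run:
```python
from k import *
st();c=cap("wrist","w6");knob(c)
t=cap("top","t6");knob(t)
P=cloud(c);m=(np.hypot(P[...,0]-.566,P[...,1]-.168)<.055)&(P[...,2]>.195)&(P[...,2]<.23);print("bar top",np.median(P[m][:,2]),m.sum())
a=ld("top0")["image"].astype(int);d=abs(a-t["image"].astype(int)).max(2)
for n,(u,v) in dict(bowl=(140,297),scraper=(140,208),tin=(432,183)).items(): print(n,(d[v-20:v+20,u-20:u+20]>50).sum())
cv2.imwrite("pics/end.png",np.hstack([cv2.resize(c["image"],(400,300)),cv2.resize(t["image"],(400,300))])[:,:,::-1])
```

```text
13.9 [ 0.5748 -0.0052  0.4152] [[0.977, 0.212, 0.009], [0.212, -0.977, -0.002], [0.008, 0.004, -1.0]] [ 0.5  0.1 -0.7] 0.994 [-0.61  0.42  0.74  1.62 -0.29  1.21 -1.17]
face n [-0.471 -0.106  0.876] expect [-0.488 -0.108  0.866] r 0.0213 pts 2326 top [ 0.5685 -0.0059  0.2584] grip [ 0.5749 -0.0045  0.2471]
  return _methods._mean(a, axis=axis, dtype=dtype,
  ret = ret.dtype.type(ret / rcount)
k.py:10: RuntimeWarning: Mean of empty slice.
  u,s,vt=np.linalg.svd(F-F.mean(0),full_matrices=False);nn=vt[2]*np.sign(vt[2][2])
  ret = um.true_divide(
Traceback (most recent call last):
  File "k.py", line 10, in knob
    u,s,vt=np.linalg.svd(F-F.mean(0),full_matrices=False);nn=vt[2]*np.sign(vt[2][2])
                                                             ~~^^^
IndexError: index 2 is out of bounds for axis 0 with size 0
```

The knob is out: its grip point moved 18.1 mm along the axis and stays there. The top view of it is blocked by the arm. One last check of the cap and bystanders before handing in.

Run:
```python
from h import *
c=ld("w6");P=cloud(c);m=(np.hypot(P[...,0]-.566,P[...,1]-.168)<.055)&(P[...,2]>.195)&(P[...,2]<.23);print("bar top",np.median(P[m][:,2]),m.sum())
s=cap("side","s6");t=ld("t6")
for n,r,q,pts in(("top",ld("top0"),t,dict(bowl=(140,297),scraper=(120,208),tin=(432,183))),("side",ld("side0"),s,dict(bowl=(240,210),tin=(420,315),scraper=(290,187)))):
    d=abs(r["depth"]-q["depth"])
    for k,(u,v) in pts.items(): print(n,k,"depth change med/95%",np.round(np.percentile(d[v-18:v+18,u-15:u+15],[50,95]),3))
manip.job_done();st()
```

```text
bar top 0.21496983122891006 4315
top bowl depth change med/95% [0.003 0.01 ]
top scraper depth change med/95% [0.004 0.011]
top tin depth change med/95% [0.003 0.01 ]
side bowl depth change med/95% [0.006 0.017]
side tin depth change med/95% [0.004 0.011]
side scraper depth change med/95% [0.008 0.116]
the job is handed in; nothing more can be done
the job is handed in; nothing more can be done
```

The filter cap is locked on the collar, the pressure-switch knob is pulled out, and the job is handed in at about 14 s of robot time. I did the cap first, released it, and only then pulled the knob.

- **Cap:** I set the grey cap in with a lug at the 25° slot and pressed it down until the flange met the lips. I then twisted it about 0.74 rad clockwise to its stop and let go. Its bar top measured 0.215 m after release and again at the end. That puts its origin 12 mm below the mouth, which is the locked height.
- **Knob:** I pulled it along its slanted axis and let go. The wrist camera then showed it 18.1 mm out and staying there.
- **Bystanders:** The bowl, the tin and the scraper's blade showed no depth change beyond noise in the top view.

**Checks that failed or disagreed:**
- The top-view check of the knob failed because the arm was in the way, so the knob's final position rests on the wrist camera alone.
- The side-view patch at the scraper changed by 0.116 m at its 95th percentile, while its median was 8 mm. I think this is edge noise or the arm in the background, because the top view there is unchanged. I did not look into it further.

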